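# Move a weld fixture plate from the tacking dock to the dock under the torch

## Robot

A 7-joint arm with a two-finger parallel gripper is mounted at the origin on the work surface. World frame = base frame: x ahead of the robot, y to its left, z up, the work surface at z = 0. Lengths are in m, angles in rad, forces in N, time in s.
With the tool pointing down it reaches from about 0.4 to 0.85 m from the base axis. Payload 4.5 kg.
Tool frame: the origin (TCP) lies on the centre line of the jaws, within the pads' length; the fingertips stand 25 mm ahead of it and the grasp point (between the pads) lies 6 mm ahead of it; z points along the fingers, y is the line along which they close (so a half turn about z gives the same grasp; the last joint's range is limited). The gripper opens to 85 mm and grips with 20 to 120 N. Pads are 22 mm wide; open, the fingers measure 114 mm over their backs; the gripper's body (76 mm by 85 mm) begins 54 mm behind the grasp point. The pads swing forward as they close: fully open they stand 13 mm farther back than shut.
Start: joints at [-1.273, 0.689, -0.195, 1.565, 0.157, 0.902, -0.215], TCP at [0.163, 0.603, 0.256] pointing down, gripper open.
Joint ranges: [-3.01, 3.01], [-0.46, 2.08], [-1.47, 1.51], [0.13, 2.56], [-1, 4.14], [0.04, 2.09], [-2.66, 2.66]. Speed limits (rad/s): [2.57, 2.57, 3.14, 3.14, 3.14, 3.14, 3.14].

## Interface

Orientations are given as a unit quaternion [w, x, y, z].
In Python, from workcell import arm, get_image gives the robot as it stands.
- The arm moves only by the shell command python3 -m jog 'ROWS' [FORCE]. ROWS is JSON, a list of rows, each an object with "travel": the shift along the tool's x, y, z in m, a list of three; "turn": the turn, a rotation vector about the tool's x, y, z in rad, a list of three; "fingers": the opening, from 0 (shut) to 1 (fully open). In form: [{"travel": [x, y, z], "turn": [wx, wy, wz], "fingers": fingers}, ...]. A call has 1 to 8 rows; each row is the pose to reach, as a shift and turn from the pose commanded when the call began, along the tool's axes at that moment; what a row does not reach only later rows make up. A row lasts 1/12 s, in which the tool goes at most 41.7 mm and 7.16 degrees, less where a joint would pass 70% of its speed; a pose out of reach is approached as far as the arm can. A call with a gripper value outside its range is refused whole. The fingers move at their own pace and stop on an object; FORCE is the grip in N (left out, the last holds). Time passes only in rows, so rows that repeat a pose let the fingers close. It gives the time, the measured TCP pose, the force, the opening and the grip force at its end, in the units of the state.
- arm.get_obs(): the state, without advancing time (a new reading comes with each control period).
- get_image(name): name is "side" or "top"; returns a dict with "frame" (420x560x3 uint8, red, green, blue), "K" (3x3 intrinsics, pixels), "dist_coeffs" ([k1, k2, p1, p2, k3] as OpenCV has them; the pictures are not rectified), "position" and "attitude" of the camera in the world. Camera axes: x right, y up, looking along -z (the intrinsics and any distortion apply to the point x, -y, -z); pixel columns grow to the right and rows downward; lengths in m; the calibration is good to about 2 mm. A picture is of the moment at which its call begins. There is no depth.
- arm.hand_in(): hands the job in; it is judged then, once.
The state is a dict: "time": time; "qpos": joint angles; "joint_velocities": joint speeds; "joint_efforts": joint torques, N m; "tool_pos": TCP position; "ee_rot": TCP orientation; "contact_force": force on the tool from outside, world axes, zero at the start; "moment": the same for the moment, N m; "opening": finger opening in m; "gripper_force": force on a finger pad.
Only numpy, scipy, OpenCV 4.12 (cv2) and the standard library are available. Lean on these libraries where they do the work, as an engineer would, in place of code of your own. Each camera call takes 0.05 s, during which the arm holds its last target. There are 200 camera calls.

## Task

Move the fixture plate from its slide dock into the empty one under the torch: press the pad of the catch that locks it, draw it out along the slide, then slide it into the dovetail of the other dock until it is fully home and that dock's catch has clicked up. Do not disturb the other things on the bench.

Things in the scene. Friction and masses are not known exactly. Their poses are not given: they have to be found in the camera images.
- plate: Aluminium fixture plate, 0.3 to 0.45 kg: slab 100 (x) x 88 (y) x 8 mm on a dovetail foot 12 mm high. Origin: middle of the foot's underside; z up, +x = the end that enters a dock first. The slab's left edge has a 22 mm notch for the catch. A grip rib stands near the -x end; the +x half carries copper bars and a sheet joint, top 29 mm above the origin. Starts locked in the tacking dock.
- rib (a point): Middle of the plate's grip rib, 12 mm below its top, at x = -32, y = 0, z = 43 mm in the plate's frame. The rib is 36 mm long (x), 20 mm wide (y: grip it across this) and stands 35 mm above the slab; its top is 55 mm above the plate's origin.
- foot (a point): Leading end of the plate's foot, on its underside, at x = 48 mm in the plate's frame. The foot runs from x = -40 to +48 mm, 54 mm wide at the bottom, 44 mm at the top.
- dock_tack: Tacking dock, holds the plate at the start, no torch. Origin: on the bench below the middle of its 180 x 72 x 20 mm steel base; z up, +x along the slide inwards (away from the robot, within 0.25 rad), y left. Slide floor 20 mm above the bench. Two dovetail rails, undercut inwards, 10 mm high, from x = -40 to +50 mm; the floor goes on in front as an open porch to x = -105 mm.
- dock_weld: Welding dock, empty at the start, torch on a post. Origin: on the bench below the middle of its 180 x 72 x 20 mm steel base; z up, +x along the slide inwards (away from the robot, within 0.25 rad), y left. Slide floor 20 mm above the bench. Two dovetail rails, undercut inwards, 10 mm high, from x = -40 to +50 mm; the floor goes on in front as an open porch to x = -105 mm.
- nozzle (a point): Tip of the torch nozzle over the far end of the welding dock: x = 48, y = 0, z = 62 mm in its frame, 13 mm above the sheet joint of a seated plate. The torch leans up and away to x = 145 mm, 200 mm high; its post, 157 mm high, stands at x = 108, y = -50 mm.
- seat_tack (a point): Where the origin of a plate seated in the tacking dock lies: x = 1 mm, y = 0, z = 20 mm in the dock's frame, same yaw as the dock. An end stop lets a plate be pushed at most 3 mm farther in; let go, it springs back on the catch.
- porch_tack (a point): Where the plate's origin can be set down in front of the rails of the tacking dock: x = -95 mm, y = 0, z = 20 mm in its frame. With its origin at x = -90 mm or less the plate lifts free; beyond that it is held in the rails and moves only along x. Cheeks at x = -64 to -40 mm funnel the foot in from up to 7 mm off centre; play in the rails is about 1.5 mm.
- ejector_tack_tip (a point): Tip of the brass spring ejector of the tacking dock, when out, at x = 38 mm in the dock's frame. It pushes on the end of the plate's foot: when the catch is pressed it springs a seated plate 12 mm out, free of the tooth; it resists the last 12 mm of insertion with 5 to 8 N.
- seat_weld (a point): Where the origin of a plate seated in the welding dock lies: x = 1 mm, y = 0, z = 20 mm in the dock's frame, same yaw as the dock. An end stop lets a plate be pushed at most 3 mm farther in; let go, it springs back on the catch.
- porch_weld (a point): Where the plate's origin can be set down in front of the rails of the welding dock: x = -95 mm, y = 0, z = 20 mm in its frame. With its origin at x = -90 mm or less the plate lifts free; beyond that it is held in the rails and moves only along x. Cheeks at x = -64 to -40 mm funnel the foot in from up to 7 mm off centre; play in the rails is about 1.5 mm.
- ejector_weld_tip (a point): Tip of the brass spring ejector of the welding dock, when out, at x = 38 mm in the dock's frame. It pushes on the end of the plate's foot: when the catch is pressed it springs a seated plate 12 mm out, free of the tooth; it resists the last 12 mm of insertion with 5 to 8 N.
- pad_tack (a point): Middle of the top of the thumb pad (28 x 26 mm, dark ribbed steel) of the tacking dock's catch, left of the plate: x = 4, y = 67, z = 52 mm in the dock's frame at rest; press it straight down, 8 to 10 mm.
- pad_weld (a point): Middle of the top of the thumb pad (28 x 26 mm, dark ribbed steel) of the welding dock's catch, left of the plate: x = 4, y = 67, z = 52 mm in the dock's frame at rest; press it straight down, 8 to 10 mm.
- catch_tack (a joint): Sprung catch of the tacking dock, a tooth beside the left rail joined to a thumb pad. Value in m: 0 = up, grows downwards to 0.010. Spring 2 to 4 N, up to 10 N with a plate locked; from 0.008 on it frees the plate; springs back when let go. An entering plate pushes the tooth down 7 mm until it clicks up in the plate's notch.
- catch_weld (a joint): Sprung catch of the welding dock, a tooth beside the left rail joined to a thumb pad. Value in m: 0 = up, grows downwards to 0.010. Spring 2 to 4 N, up to 10 N with a plate locked; from 0.008 on it frees the plate; springs back when let go. An entering plate pushes the tooth down 7 mm until it clicks up in the plate's notch.
- case: Grey flat electrode case, 85 x 32 x 14 mm, lying between the docks; origin under its centre. Bystander, leave alone.
- square: Grey right-angled magnetic square, 70 x 16 mm, 55 mm high, standing between the docks; origin under the middle of its 70 mm foot. Bystander, leave alone.
- brush: Hand brush lying to the left of the docks. Bystander, leave alone.
- hammer: Hammer lying to the right of the docks. Bystander, leave alone.
- spray: Upright aluminium spray can, 60 mm across, 160 mm high, at the right; origin under its centre. Bystander, leave alone.
- offcut: Steel offcut, 110 x 50 x 6 mm, lying at the left. Bystander, leave alone.
Mind the look-alikes: they are no part of the job. Leave any green or turquoise look-alike of the dock_tack alone.

How it is judged:
By the outcome, as a careful person would: the job done as asked, in the order asked, and still so for the second after the job is handed in, with the robot touching nothing.
It also fails if it takes over 58 s, if anything falls off the work surface, if the arm or the gripper's body presses on something with over 40 N, if the wrist force passes 120 N, or if a joint passes its speed limit or range.

## Working session

There is one attempt and no reset: what is moved stays moved. The work goes in short steps, Python scripts to look and compute and a shell command to move; the robot and the scene stay as the last step left them, time stands still between calls to the robot, and variables do not carry over. Pictures are saved under pics/ and viewed, at most 10 in all, crops included, and the job is handed in when it is done.

```bash
ls; mkdir -p pics; python3 - <<'E'
from workcell import arm,get_image
import cv2,pickle
o=arm.get_obs();print({k:o[k] for k in('time','tool_pos','ee_rot','contact_force','opening')})
for n in('top','side'):
    d=get_image(n);pickle.dump(d,open(f'{n}.pkl','wb'));cv2.imwrite(f'pics/{n}0.png',cv2.resize(d['frame'][:,:,::-1],(800,600),interpolation=cv2.INTER_CUBIC));print(n,d['K'],d['dist_coeffs'],d['position'],d['attitude'])
E
```

```text
pics
{'time': 0.0, 'tool_pos': array([0.1628399 , 0.60279836, 0.25546348]), 'ee_rot': array([-6.67455664e-05,  1.31452363e-01,  9.91322056e-01, -9.23430245e-04]), 'contact_force': array([ 0.3394715 , -0.66452834,  0.10070957]), 'opening': 0.08528326690940517}
top [[445.09876558   0.         279.57763722]
 [  0.         445.09876558 213.61259741]
 [  0.           0.           1.        ]] [-0.04934805  0.          0.          0.          0.        ] [ 0.29636681 -0.01597799  1.367941  ] [-0.6975468  -0.06680022  0.06577253  0.71038029]
side [[435.22918138   0.         280.89335184]
 [  0.         435.22918138 212.4950465 ]
 [  0.           0.           1.        ]] [-0.08965291  0.          0.          0.          0.        ] [ 0.1886373 -0.8821688  0.7161326] [ 0.86472528  0.46676222 -0.08387712 -0.16537183]
```

View pics/top0.png

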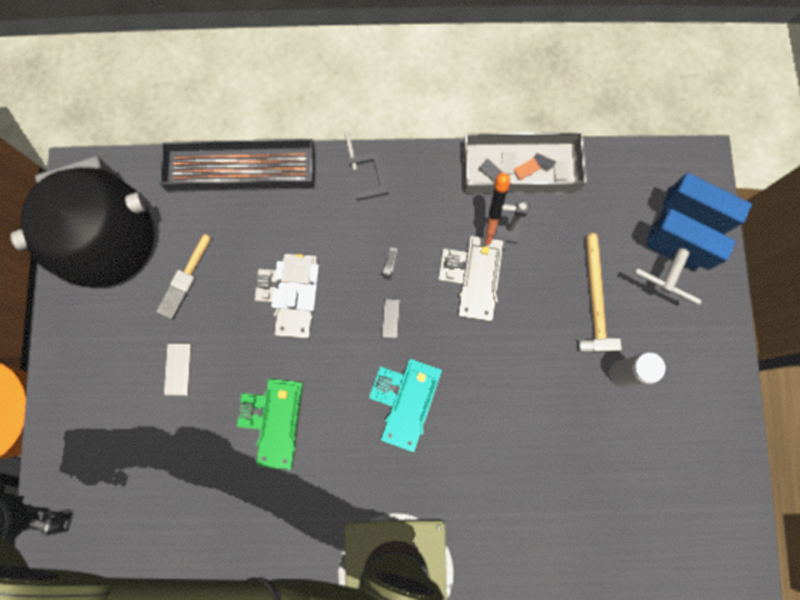

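View pics/side0.png

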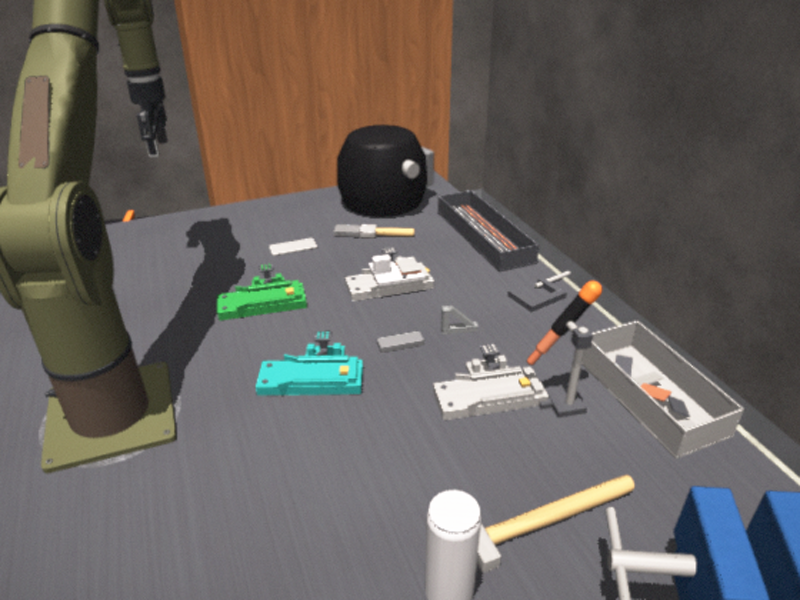

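The top picture shows the tacking dock with the plate at about (295,295) and the welding dock at (482,278). The green and turquoise look-alikes are at (278,425) and (410,405). I'll enlarge crops of the two docks next.

```bash
python3 - <<'E'
import cv2,pickle,numpy as np
t=pickle.load(open('top.pkl','rb'))['frame'];s=pickle.load(open('side.pkl','rb'))['frame']
def crop(f,x,y,w,h,k): return cv2.resize(f[y:y+h,x:x+w,::-1],None,fx=k,fy=k,interpolation=cv2.INTER_CUBIC)
cv2.imwrite('pics/t1.png',np.hstack([crop(t,172,165,60,80,6.6),crop(t,302,150,60,80,6.6)]))
cv2.imwrite('pics/s1.png',np.vstack([crop(s,230,165,90,50,6),crop(s,295,235,90,50,6)]))
E
```

```text
(no output)
```

View pics/t1.png

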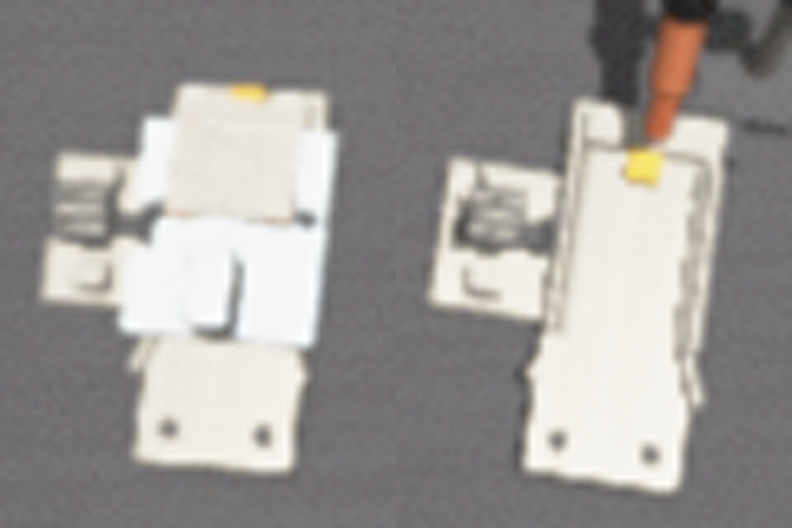

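View pics/s1.png

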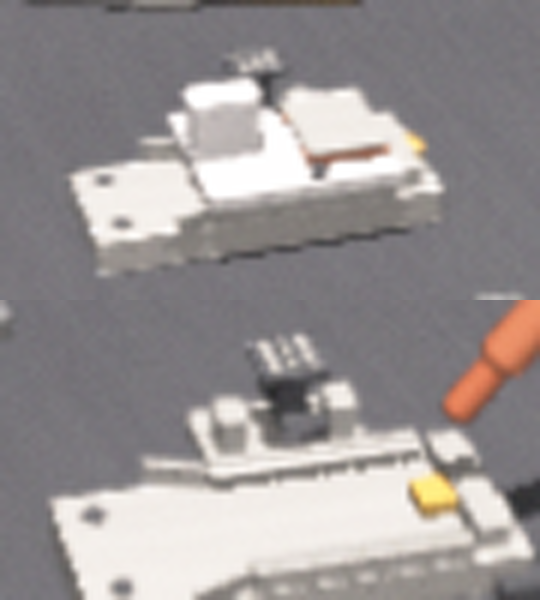

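Read from the crops: in the tacking dock the plate's front corners are at (119,331) and (316,346) and the pad is at (81,209). In the welding dock the pad is at (495,215) and the base's front corners are at (523,470) and (682,490). I'll fit both dock poses.

```bash
cat > h.py <<'E'
import cv2,pickle,numpy as np
from scipy.optimize import least_squares
from scipy.spatial.transform import Rotation as R
def q2R(q): return R.from_quat(q,scalar_first=True)
def proj(d,P):
    M=q2R(d['attitude']).as_matrix()@np.diag([1,-1,-1.])
    Rc=M.T; t=-Rc@np.array(d['position'])
    return cv2.projectPoints(np.atleast_2d(P).astype(float),cv2.Rodrigues(Rc)[0],t,np.array(d['K']),np.array(d['dist_coeffs']))[0][:,0]
def world(p,L):
    c,s=np.cos(p[2]),np.sin(p[2]); L=np.atleast_2d(L)/1000.
    return np.c_[p[0]+c*L[:,0]-s*L[:,1],p[1]+s*L[:,0]+c*L[:,1],L[:,2]]
def fit(cams,obs,p0):
    # obs: list (camname, local mm, px)
    f=lambda p:np.concatenate([(proj(cams[c],world(p,l))[0]-px) for c,l,px in obs])
    r=least_squares(f,p0,loss='soft_l1'); return r.x,f(r.x).reshape(-1,2)
E
cat > f.py <<'E'
from h import *
cams={n:pickle.load(open(n+'.pkl','rb')) for n in('top','side')}
def o(c,x0,y0,k,u0,v0,pts): return [(c,l,np.array([x0+(u-u0+.5)/k-.5,y0+(v-v0+.5)/k-.5])) for l,(u,v) in pts]
B=[[-105,36,20],[-105,-36,20],[75,36,20],[75,-36,20]]
pad=[4,67,52]
T=o('top',172,165,6.6,0,0,list(zip(B,[(133,460),(293,470),(175,83),(327,93)]))+[(pad,(81,209)),([-49,44,40],(119,331)),([-49,-44,40],(316,346)),([51,44,40],(145,118)),([51,-44,40],(338,133))])
T+=o('side',230,165,6,0,0,[(B[1],(98,245)),(B[0],(72,177)),(B[3],(440,188)),(pad,(255,62)),([-49,-44,40],(207,197)),([-49,44,40],(168,115))])
W=o('top',302,150,6.6,396,0,list(zip(B,[(523,470),(682,490),(577,100),(728,122)]))+[(pad,(495,215))])
W+=o('side',295,235,6,0,300,[(B[0],(52,500)),(B[3],(533,552)),(pad,(288,352)),([48,0,62],(458,412))])
for n,O,p0 in(('tack',T,[.65,.15,-.1]),('weld',W,[.65,-.2,-.1])):
    p,r=fit(cams,O,p0);print(n,p.round(4));print(r.round(1).tolist())
    P=world(p,[pad,[-31,0,63],[-95,0,20],[1,0,20]]);print(P.round(4))
E
python3 f.py
```

```text
tack [ 0.5945  0.2074 -0.0903]
[[0.4, -0.1], [-0.5, 0.1], [0.3, 0.4], [0.0, 0.4], [-0.0, 0.3], [0.6, 0.2], [-0.5, -0.0], [0.2, 0.7], [-0.7, 0.4], [0.5, -0.4], [-0.2, -0.9], [0.5, -0.1], [0.2, -0.2], [0.9, 0.3], [0.4, 0.0]]
[[0.6046 0.2738 0.052 ]
 [0.5637 0.2102 0.063 ]
 [0.4999 0.216  0.02  ]
 [0.5955 0.2073 0.02  ]]
weld [ 0.6265 -0.1972 -0.1688]
[[0.5, -0.4], [-0.4, -0.0], [-0.2, -0.0], [-0.4, -0.1], [0.3, 0.1], [0.0, -0.3], [0.4, -0.5], [0.2, 0.5], [-1.4, 1.4]]
[[ 0.6417 -0.1319  0.052 ]
 [ 0.5959 -0.192   0.063 ]
 [ 0.5329 -0.1813  0.02  ]
 [ 0.6275 -0.1974  0.02  ]]
```

```bash
cat > go.py <<'E'
# usage: go.py x y z yaw   -> travel and turn in tool axes
import sys;from h import *;from workcell import arm
o=arm.get_obs();x,y,z,yaw=map(float,sys.argv[1:5])
Rt=q2R(o['ee_rot']);G=R.from_euler('z',yaw)*R.from_matrix(np.diag([-1,1,-1.]))
print('t',round(o['time'],2),'pos',o['tool_pos'].round(4),'travel',Rt.inv().apply(np.array([x,y,z])-o['tool_pos']).round(4),'turn',(Rt.inv()*G).as_rotvec().round(4),'F',o['contact_force'].round(1),'op',o['opening'].round(4))
E
python3 go.py 0.6046 0.2738 0.15 -0.0903
```

```text
Traceback (most recent call last):
  File "go.py", line 5, in <module>
    print('t',round(o['time'],2),'pos',o['tool_pos'].round(4),'travel',Rt.inv().apply(np.array([x,y,z])-o['tool_pos']).round(4),'turn',(Rt.inv()*G).as_rotvec().round(4),'F',o['contact_force'].round(1),'op',o['opening'].round(4))
                                                                                                                                                                                                              ^^^^^^^^^^^^^^^^^^
AttributeError: 'float' object has no attribute 'round'
```

```bash
sed -i "s/o\['opening'\].round(4)/round(o['opening'],4)/" go.py; python3 go.py 0.6046 0.2738 0.15 -0.0903
```

```text
t 0.1 pos [0.1629 0.6028 0.2556] travel [-0.5122 -0.2023  0.106 ] turn [-0.0017 -0.     -0.1734] F [ 0.9  0.3 -0.4] op 0.0859
```

```bash
r='x'; python3 -m jog '[{"travel":[-0.256,-0.101,0.05],"turn":[0,0,-0.087],"fingers":0},{"travel":[-0.256,-0.101,0.05],"turn":[0,0,-0.173],"fingers":0},{"travel":[-0.256,-0.101,0.05],"turn":[0,0,-0.173],"fingers":0},{"travel":[-0.256,-0.101,0.05],"turn":[0,0,-0.173],"fingers":0},{"travel":[-0.256,-0.101,0.05],"turn":[0,0,-0.173],"fingers":0},{"travel":[-0.256,-0.101,0.05],"turn":[0,0,-0.173],"fingers":0},{"travel":[-0.256,-0.101,0.05],"turn":[0,0,-0.173],"fingers":0},{"travel":[-0.256,-0.101,0.05],"turn":[0,0,-0.173],"fingers":0}]' 40; python3 go.py 0.6046 0.2738 0.15 -0.0903
```

```text
time: 0.77
tool_pos: [0.3911, 0.4313, 0.2044]
ee_rot: [0.002, 0.052, 0.999, -0.004]
contact_force: [-0.0, -0.4, 0.1]
opening: -0.0001
gripper_force: 0.0
t 0.77 pos [0.3911 0.4313 0.2044] travel [-0.2284 -0.1343  0.0563] turn [-0.0075  0.0038 -0.0128] F [-0.  -0.4  0.1] op -0.0001
```

```bash
python3 -m jog '[{"travel":[-0.228,-0.134,0.056],"turn":[0,0,-0.004],"fingers":0},{"travel":[-0.228,-0.134,0.056],"turn":[0,0,-0.004],"fingers":0},{"travel":[-0.228,-0.134,0.056],"turn":[0,0,-0.004],"fingers":0},{"travel":[-0.228,-0.134,0.056],"turn":[0,0,-0.004],"fingers":0},{"travel":[-0.228,-0.134,0.056],"turn":[0,0,-0.004],"fingers":0},{"travel":[-0.228,-0.134,0.056],"turn":[0,0,-0.004],"fingers":0},{"travel":[-0.228,-0.134,0.056],"turn":[0,0,-0.004],"fingers":0},{"travel":[-0.228,-0.134,0.056],"turn":[0,0,-0.004],"fingers":0}]';python3 -m jog '[{"travel":[0,0,0],"turn":[0,0,0],"fingers":0},{"travel":[0,0,0],"turn":[0,0,0],"fingers":0}]'; python3 go.py 0.6046 0.2738 0.09 -0.0903
```

```text
time: 1.43
tool_pos: [0.6034, 0.2778, 0.1482]
ee_rot: [0.001, 0.048, 0.999, -0.003]
contact_force: [0.6, -1.5, -0.5]
opening: -0.0001
gripper_force: 0.0
time: 1.6
tool_pos: [0.5973, 0.2866, 0.1501]
ee_rot: [-0.001, 0.043, 0.999, 0.001]
contact_force: [-0.7, 0.4, 0.0]
opening: 0.0
gripper_force: 0.0
t 1.6 pos [0.5973 0.2866 0.1501] travel [-0.0085 -0.0122  0.0601] turn [ 0.0012 -0.0018  0.0051] F [-0.7  0.4  0. ] op 0.0
```

```bash
python3 -m jog '[{"travel":[-0.0085,-0.012,0.03],"turn":[0,0,0],"fingers":0},{"travel":[-0.0085,-0.012,0.06],"turn":[0,0,0],"fingers":0},{"travel":[-0.0085,-0.012,0.06],"turn":[0,0,0],"fingers":0},{"travel":[-0.0085,-0.012,0.06],"turn":[0,0,0],"fingers":0},{"travel":[-0.0085,-0.012,0.06],"turn":[0,0,0],"fingers":0}]'; python3 go.py 0.6046 0.2738 0.068 -0.0903
python3 - <<'E'
from workcell import get_image
import cv2,numpy as np
a=get_image('top')['frame'][165:245,172:232,::-1];b=get_image('side')['frame'][155:215,230:320,::-1]
a=cv2.resize(a,None,fx=5.5,fy=5.5,interpolation=2);b=cv2.resize(b,None,fx=5,fy=5,interpolation=2)
c=np.zeros((440,800,3),np.uint8);c[:,:330]=a;c[:300,330:780]=b;cv2.imwrite('pics/p1.png',c)
E
```

```text
time: 2.02
tool_pos: [0.6056, 0.2749, 0.0919]
ee_rot: [0.0, 0.042, 0.999, 0.001]
contact_force: [0.9, 0.8, 0.6]
opening: 0.0001
gripper_force: 0.0
t 2.02 pos [0.6056 0.2749 0.0919] travel [ 0.0009 -0.0013  0.0239] turn [0.0025 0.0007 0.0061] F [0.9 0.8 0.6] op 0.0001
```

View pics/p1.png

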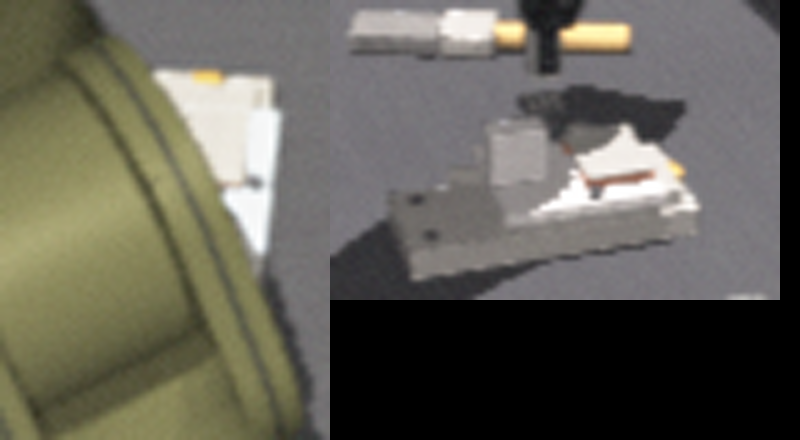

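The side view shows the fingertips at (545,72), right above the pad at (545,100), so I can press.

```bash
python3 -m jog '[{"travel":[0.001,-0.001,0.008],"turn":[0,0,0],"fingers":0},{"travel":[0.001,-0.001,0.014],"turn":[0,0,0],"fingers":0},{"travel":[0.001,-0.001,0.018],"turn":[0,0,0],"fingers":0},{"travel":[0.001,-0.001,0.02],"turn":[0,0,0],"fingers":0},{"travel":[0.001,-0.001,0.022],"turn":[0,0,0],"fingers":0},{"travel":[0.001,-0.001,0.023],"turn":[0,0,0],"fingers":0},{"travel":[0.001,-0.001,0.024],"turn":[0,0,0],"fingers":0},{"travel":[0.001,-0.001,0.024],"turn":[0,0,0],"fingers":0}]'; python3 go.py 0.6046 0.2738 0.068 -0.0903
python3 - <<'E'
from workcell import get_image
import cv2,numpy as np
b=get_image('side')['frame'][155:215,230:320,::-1]
cv2.imwrite('pics/p2.png',cv2.resize(b,None,fx=6,fy=6,interpolation=2))
E
```

```text
time: 2.78
tool_pos: [0.6055, 0.272, 0.0671]
ee_rot: [0.001, 0.043, 0.999, 0.0]
contact_force: [0.0, 0.8, 6.4]
opening: 0.0
gripper_force: 3.0
t 2.78 pos [0.6055 0.272  0.0671] travel [ 0.001   0.0018 -0.0009] turn [0.001  0.001  0.0035] F [0.  0.8 6.4] op 0.0
```

View pics/p2.png

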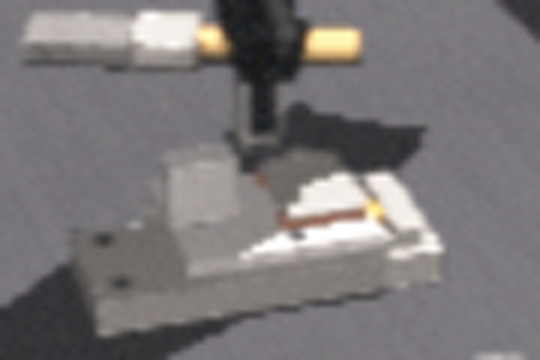

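The plate has sprung out: the brass tip shows at (375,210) and the rib has shifted to (205,190). Next I lift, open and move over the rib.

```bash
python3 - <<'E'
from h import *
print(world([.5945,.2074,-.0903],[[-43,0,150]]))
E
python3 -m jog '[{"travel":[0,0.002,-0.04],"turn":[0,0,0],"fingers":0},{"travel":[0,0.002,-0.07],"turn":[0,0,0],"fingers":0},{"travel":[0,0.002,-0.07],"turn":[0,0,0],"fingers":0.6},{"travel":[0.047,-0.065,-0.07],"turn":[0,0,0],"fingers":0.6},{"travel":[0.047,-0.065,-0.07],"turn":[0,0,0],"fingers":0.6},{"travel":[0.047,-0.065,-0.07],"turn":[0,0,0],"fingers":0.6},{"travel":[0.047,-0.065,-0.07],"turn":[0,0,0],"fingers":0.6},{"travel":[0.047,-0.065,-0.07],"turn":[0,0,0],"fingers":0.6}]' 40;  python3 go.py 0.5517 0.2113 0.069 -0.0903
```

```text
[[0.55167519 0.21127763 0.15      ]]
time: 3.5
tool_pos: [0.5526, 0.2106, 0.1361]
ee_rot: [-0.0, 0.044, 0.999, 0.0]
contact_force: [0.1, 0.7, -0.9]
opening: 0.0511
gripper_force: 0.0
t 3.5 pos [0.5526 0.2106 0.1361] travel [0.001  0.0006 0.0671] turn [ 0.0001 -0.0002  0.003 ] F [ 0.1  0.7 -0.9] op 0.0511
```

```bash
python3 -m jog '[{"travel":[0.001,0,0.03],"turn":[0,0,0.002],"fingers":0.6},{"travel":[0.001,0,0.055],"turn":[0,0,0.002],"fingers":0.6},{"travel":[0.001,0,0.067],"turn":[0,0,0.002],"fingers":0.6},{"travel":[0.001,0,0.067],"turn":[0,0,0.002],"fingers":0.6},{"travel":[0.001,0,0.067],"turn":[0,0,0.002],"fingers":0.15},{"travel":[0.001,0,0.067],"turn":[0,0,0.002],"fingers":0.15},{"travel":[0.001,0,0.067],"turn":[0,0,0.002],"fingers":0.15},{"travel":[0.001,0,0.067],"turn":[0,0,0.002],"fingers":0.15}]' 20;  python3 go.py 0.5517 0.2113 0.069 -0.0903
```

```text
time: 4.17
tool_pos: [0.5517, 0.2105, 0.0702]
ee_rot: [0.0, 0.045, 0.999, -0.0]
contact_force: [-0.9, -1.4, 1.8]
opening: 0.0197
gripper_force: 20.0
t 4.17 pos [0.5517 0.2105 0.0702] travel [0.0001 0.0008 0.0012] turn [-0.0002  0.0006  0.001 ] F [-0.9 -1.4  1.8] op 0.0197
```

```bash
python3 -m jog '[{"travel":[0,0,0],"turn":[0,0,0],"fingers":0},{"travel":[0,0,0],"turn":[0,0,0],"fingers":0},{"travel":[0.008,0,0],"turn":[0,0,0],"fingers":0},{"travel":[0.016,0,0],"turn":[0,0,0],"fingers":0},{"travel":[0.024,0,0],"turn":[0,0,0],"fingers":0},{"travel":[0.032,0,0],"turn":[0,0,0],"fingers":0},{"travel":[0.04,0,0],"turn":[0,0,0],"fingers":0}]' 70;  python3 go.py 0.5517 0.2113 0.069 -0.0903
```

```text
time: 4.75
tool_pos: [0.5148, 0.2139, 0.0704]
ee_rot: [0.003, 0.046, 0.999, 0.001]
contact_force: [3.8, -4.1, 2.2]
opening: 0.0194
gripper_force: 68.5
t 4.75 pos [0.5148 0.2139 0.0704] travel [-0.037   0.0007  0.0016] turn [ 0.0018  0.0063 -0.0012] F [ 3.8 -4.1  2.2] op 0.0194
```

```bash
python3 -m jog '[{"travel":[0.01,-0.001,0],"turn":[0,0,0],"fingers":0},{"travel":[0.02,-0.001,0],"turn":[0,0,0],"fingers":0},{"travel":[0.03,-0.001,0],"turn":[0,0,0],"fingers":0},{"travel":[0.04,-0.001,0],"turn":[0,0,0],"fingers":0},{"travel":[0.048,-0.001,0],"turn":[0,0,0],"fingers":0},{"travel":[0.048,-0.001,0],"turn":[0,0,0],"fingers":0},{"travel":[0.048,-0.001,0],"turn":[0,0,0],"fingers":0}]' 70;  python3 go.py 0.5517 0.2113 0.069 -0.0903
```

```text
time: 5.33
tool_pos: [0.4625, 0.2189, 0.0698]
ee_rot: [-0.001, 0.043, 0.999, 0.001]
contact_force: [-4.1, 1.2, 7.1]
opening: 0.0189
gripper_force: 69.3
t 5.33 pos [0.4625 0.2189 0.0698] travel [-0.0896  0.0001  0.0007] turn [ 0.0011 -0.0013  0.0037] F [-4.1  1.2  7.1] op 0.0189
```

```bash
python3 -m jog '[{"travel":[0,0,-0.004],"turn":[0,0,0],"fingers":0},{"travel":[0,0,-0.008],"turn":[0,0,0],"fingers":0},{"travel":[0,0,-0.012],"turn":[0,0,0],"fingers":0},{"travel":[0,0,-0.016],"turn":[0,0,0],"fingers":0},{"travel":[0,0,-0.016],"turn":[0,0,0],"fingers":0}]' 70;  python3 go.py 0.5517 0.2113 0.069 -0.0903
python3 - <<'E'
from workcell import get_image
import cv2,numpy as np
b=get_image('side')['frame'][140:230,190:330,::-1]
cv2.imwrite('pics/p3.png',cv2.resize(b,None,fx=5.5,fy=5.5,interpolation=2))
E
```

```text
time: 5.75
tool_pos: [0.4644, 0.2176, 0.086]
ee_rot: [0.001, 0.045, 0.999, 0.0]
contact_force: [-0.3, -0.2, -3.6]
opening: 0.0191
gripper_force: 68.3
t 5.75 pos [0.4644 0.2176 0.086 ] travel [-0.0875  0.0015  0.0171] turn [0.0008 0.001  0.0008] F [-0.3 -0.2 -3.6] op 0.0191
```

View pics/p3.png

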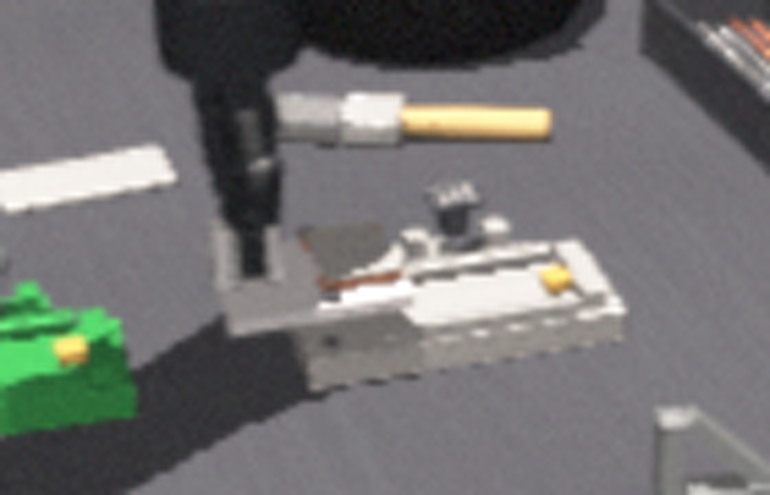

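The plate is lifted clear with the rib held centrally at (250,255). I'll carry it over to the welding porch.

```bash
python3 - <<'E'
from h import *
print(world([.6265,-.1972,-.1688],[[-132,0,150],[-132,0,90],[-32,0,70]]).round(4))
E
python3 -m jog '[{"travel":[0,0,-0.04],"turn":[0,0,0],"fingers":0},{"travel":[0,0,-0.08],"turn":[0,0,0],"fingers":0},{"travel":[0,-0.03,-0.08],"turn":[0,0,0],"fingers":0},{"travel":[0,-0.065,-0.08],"turn":[0,0,0.02],"fingers":0},{"travel":[0,-0.1,-0.08],"turn":[0,0,0.04],"fingers":0},{"travel":[0,-0.135,-0.08],"turn":[0,0,0.06],"fingers":0},{"travel":[0,-0.17,-0.08],"turn":[0,0,0.078],"fingers":0},{"travel":[0,-0.2,-0.08],"turn":[0,0,0.078],"fingers":0}]' 70;  python3 go.py 0.4964 -0.175 0.165 -0.1688
```

```text
[[ 0.4964 -0.175   0.15  ]
 [ 0.4964 -0.175   0.09  ]
 [ 0.595  -0.1918  0.07  ]]
time: 6.47
tool_pos: [0.4452, 0.0157, 0.1652]
ee_rot: [-0.0, 0.084, 0.996, -0.001]
contact_force: [0.3, -1.0, -2.5]
opening: 0.0189
gripper_force: 69.6
t 6.47 pos [0.4452 0.0157 0.1652] travel [-0.0825 -0.1794  0.0004] turn [-0.0014 -0.0008 -0.0002] F [ 0.3 -1.  -2.5] op 0.0189
```

```bash
python3 -m jog '[{"travel":[-0.013,-0.03,0],"turn":[0,0,0],"fingers":0},{"travel":[-0.028,-0.06,0],"turn":[0,0,0],"fingers":0},{"travel":[-0.043,-0.095,0],"turn":[0,0,0],"fingers":0},{"travel":[-0.058,-0.13,0],"turn":[0,0,0],"fingers":0},{"travel":[-0.073,-0.16,0],"turn":[0,0,0],"fingers":0},{"travel":[-0.082,-0.179,0],"turn":[0,0,0],"fingers":0},{"travel":[-0.082,-0.179,0],"turn":[0,0,0],"fingers":0},{"travel":[-0.082,-0.179,0],"turn":[0,0,0],"fingers":0}]' 70;  python3 go.py 0.4964 -0.175 0.09 -0.1688
```

```text
time: 7.13
tool_pos: [0.4967, -0.1735, 0.1648]
ee_rot: [-0.0, 0.085, 0.996, -0.0]
contact_force: [-0.5, 0.7, -3.8]
opening: 0.0188
gripper_force: 69.7
t 7.13 pos [ 0.4967 -0.1735  0.1648] travel [ 0.     -0.0015  0.0748] turn [-0.0004 -0.0006 -0.002 ] F [-0.5  0.7 -3.8] op 0.0188
```

Next I lower to about 20 mm above the floor and check the alignment.

```bash
python3 -m jog '[{"travel":[0,-0.001,0.03],"turn":[0,0,0],"fingers":0},{"travel":[0,-0.001,0.06],"turn":[0,0,0],"fingers":0},{"travel":[0,-0.001,0.075],"turn":[0,0,0],"fingers":0},{"travel":[0,-0.001,0.075],"turn":[0,0,0],"fingers":0},{"travel":[0,-0.001,0.075],"turn":[0,0,0],"fingers":0}]' 70;  python3 go.py 0.4964 -0.175 0.071 -0.1688
python3 - <<'E'
from workcell import get_image
import cv2,numpy as np
a=get_image('top')['frame'][160:250,290:370,::-1];b=get_image('side')['frame'][220:320,250:400,::-1]
a=cv2.resize(a,None,fx=4.5,fy=4.5,interpolation=2);b=cv2.resize(b,None,fx=2.9,fy=2.9,interpolation=2)
c=np.zeros((410,800,3),np.uint8);c[:a.shape[0],:a.shape[1]]=a;c[:b.shape[0],362:362+b.shape[1]]=b;cv2.imwrite('pics/p4.png',c)
E
```

```text
time: 7.55
tool_pos: [0.4965, -0.171, 0.0899]
ee_rot: [-0.001, 0.082, 0.997, 0.001]
contact_force: [-0.6, 0.0, -2.4]
opening: 0.0184
gripper_force: 69.4
t 7.55 pos [ 0.4965 -0.171   0.0899] travel [-0.0006 -0.004   0.0189] turn [ 0.0009 -0.0023  0.0044] F [-0.6  0.  -2.4] op 0.0184
```

View pics/p4.png

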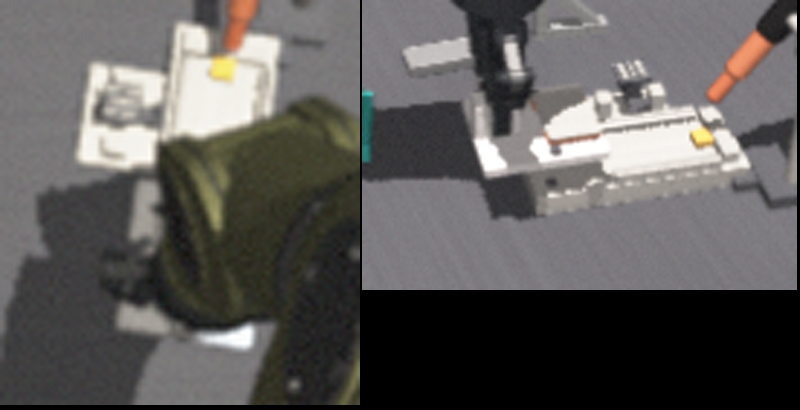

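The plate hangs in line with the dock and clear of the cheeks. It needs 4 mm to the right and a further drop to the floor.

```bash
python3 -m jog '[{"travel":[0,-0.004,0.005],"turn":[0,0,0.003],"fingers":0},{"travel":[0,-0.004,0.01],"turn":[0,0,0.003],"fingers":0},{"travel":[0,-0.004,0.014],"turn":[0,0,0.003],"fingers":0},{"travel":[0,-0.004,0.017],"turn":[0,0,0.003],"fingers":0},{"travel":[0,-0.004,0.019],"turn":[0,0,0.003],"fingers":0},{"travel":[0,-0.004,0.019],"turn":[0,0,0.003],"fingers":0},{"travel":[0,-0.004,0.019],"turn":[0,0,0.003],"fingers":0}]' 70;  python3 go.py 0.4964 -0.175 0.071 -0.1688
```

```text
time: 8.23
tool_pos: [0.4964, -0.1765, 0.0711]
ee_rot: [-0.0, 0.085, 0.996, 0.0]
contact_force: [0.5, -0.4, -3.0]
opening: 0.0188
gripper_force: 69.6
t 8.23 pos [ 0.4964 -0.1765  0.0711] travel [0.0002 0.0015 0.0001] turn [ 0.0002 -0.0002 -0.0009] F [ 0.5 -0.4 -3. ] op 0.0188
```

```bash
python3 -m jog '[{"travel":[0,0.001,0.001],"turn":[0,0,0],"fingers":0},{"travel":[-0.006,0.001,0.001],"turn":[0,0,0],"fingers":0},{"travel":[-0.012,0.001,0.001],"turn":[0,0,0],"fingers":0},{"travel":[-0.018,0.001,0.001],"turn":[0,0,0],"fingers":0},{"travel":[-0.024,0.001,0.001],"turn":[0,0,0],"fingers":0},{"travel":[-0.03,0.001,0.001],"turn":[0,0,0],"fingers":0}]' 70;  python3 go.py 0.595 -0.1918 0.07 -0.1688
```

```text
time: 8.73
tool_pos: [0.5271, -0.1809, 0.0703]
ee_rot: [0.0, 0.085, 0.996, 0.0]
contact_force: [-0.6, -0.2, -3.3]
opening: 0.0189
gripper_force: 69.6
t 8.73 pos [ 0.5271 -0.1809  0.0703] travel [-0.0687  0.0007  0.0004] turn [ 0.0002  0.0006 -0.0012] F [-0.6 -0.2 -3.3] op 0.0189
```

```bash
python3 -m jog '[{"travel":[-0.007,0.0005,0],"turn":[0,0,0],"fingers":0},{"travel":[-0.014,0.0005,0],"turn":[0,0,0],"fingers":0},{"travel":[-0.021,0.0005,0],"turn":[0,0,0],"fingers":0},{"travel":[-0.028,0.0005,0],"turn":[0,0,0],"fingers":0},{"travel":[-0.035,0.0005,0],"turn":[0,0,0],"fingers":0},{"travel":[-0.042,0.0005,0],"turn":[0,0,0],"fingers":0},{"travel":[-0.049,0.0005,0],"turn":[0,0,0],"fingers":0}]' 70;  python3 go.py 0.595 -0.1918 0.07 -0.1688
```

```text
time: 9.32
tool_pos: [0.5748, -0.1886, 0.0705]
ee_rot: [-0.0, 0.085, 0.996, 0.0]
contact_force: [-1.4, 0.2, -0.3]
opening: 0.019
gripper_force: 69.9
t 9.32 pos [ 0.5748 -0.1886  0.0705] travel [-0.0205  0.0002  0.0005] turn [ 0.0001 -0.0003 -0.0008] F [-1.4  0.2 -0.3] op 0.019
```

```bash
python3 -m jog '[{"travel":[-0.004,0,0],"turn":[0,0,0],"fingers":0},{"travel":[-0.008,0,0],"turn":[0,0,0],"fingers":0},{"travel":[-0.012,0,0],"turn":[0,0,0],"fingers":0},{"travel":[-0.015,0,0],"turn":[0,0,0],"fingers":0},{"travel":[-0.018,0,0],"turn":[0,0,0],"fingers":0},{"travel":[-0.0205,0,0],"turn":[0,0,0],"fingers":0},{"travel":[-0.0205,0,0],"turn":[0,0,0],"fingers":0}]' 90;  python3 go.py 0.595 -0.1918 0.07 -0.1688
```

```text
time: 9.9
tool_pos: [0.5893, -0.191, 0.0703]
ee_rot: [-0.006, 0.085, 0.996, -0.0]
contact_force: [-14.3, 3.9, 15.3]
opening: 0.0189
gripper_force: 92.5
t 9.9 pos [ 0.5893 -0.191   0.0703] travel [-0.0057  0.0002  0.0002] turn [-0.0014 -0.0121 -0.0006] F [-14.3   3.9  15.3] op 0.0189
```

```bash
python3 -m jog '[{"travel":[-0.002,0,0],"turn":[0,0,0],"fingers":0},{"travel":[-0.004,0,0],"turn":[0,0,0],"fingers":0},{"travel":[-0.005,0,0],"turn":[0,0,0],"fingers":0},{"travel":[-0.005,0,0],"turn":[0,0,0],"fingers":0}]' 90;  python3 go.py 0.595 -0.1918 0.07 -0.1688
```

```text
time: 10.23
tool_pos: [0.5935, -0.1918, 0.0703]
ee_rot: [-0.007, 0.085, 0.996, -0.0]
contact_force: [-16.0, 3.4, 15.7]
opening: 0.0185
gripper_force: 92.9
t 10.23 pos [ 0.5935 -0.1918  0.0703] travel [-0.0015  0.0002  0.0003] turn [-0.0016 -0.0135 -0.0005] F [-16.    3.4  15.7] op 0.0185
```

```bash
python3 -m jog '[{"travel":[-0.002,0,0],"turn":[0,0,0],"fingers":0},{"travel":[-0.004,0,0],"turn":[0,0,0],"fingers":0},{"travel":[-0.005,0,0],"turn":[0,0,0],"fingers":0},{"travel":[-0.005,0,0],"turn":[0,0,0],"fingers":0}]' 90;  python3 go.py 0.595 -0.1918 0.07 -0.1688
```

```text
time: 10.57
tool_pos: [0.597, -0.1926, 0.0703]
ee_rot: [-0.008, 0.084, 0.996, -0.0]
contact_force: [-20.0, 3.7, 19.5]
opening: 0.0185
gripper_force: 93.4
t 10.57 pos [ 0.597  -0.1926  0.0703] travel [0.002  0.0004 0.0003] turn [-0.0022 -0.0167 -0.0004] F [-20.    3.7  19.5] op 0.0185
```

```bash
python3 -m jog '[{"travel":[-0.002,0,0],"turn":[0,0,0],"fingers":0},{"travel":[-0.004,0,0],"turn":[0,0,0],"fingers":0},{"travel":[-0.004,0,0],"turn":[0,0,0],"fingers":0},{"travel":[-0.004,0,0],"turn":[0,0,0],"fingers":0}]' 90;  python3 go.py 0.595 -0.1918 0.07 -0.1688
python3 - <<'E'
from workcell import get_image
import cv2,numpy as np
b=get_image('side')['frame'][220:310,290:400,::-1]
cv2.imwrite('pics/p5.png',cv2.resize(b,None,fx=6,fy=6,interpolation=2))
E
```

```text
time: 10.9
tool_pos: [0.5992, -0.1931, 0.0703]
ee_rot: [-0.01, 0.084, 0.996, -0.001]
contact_force: [-24.0, 5.4, 22.7]
opening: 0.0186
gripper_force: 93.9
t 10.9 pos [ 0.5992 -0.1931  0.0703] travel [0.0043 0.0005 0.0004] turn [-0.0027 -0.0201 -0.0002] F [-24.    5.4  22.7] op 0.0186
```

View pics/p5.png

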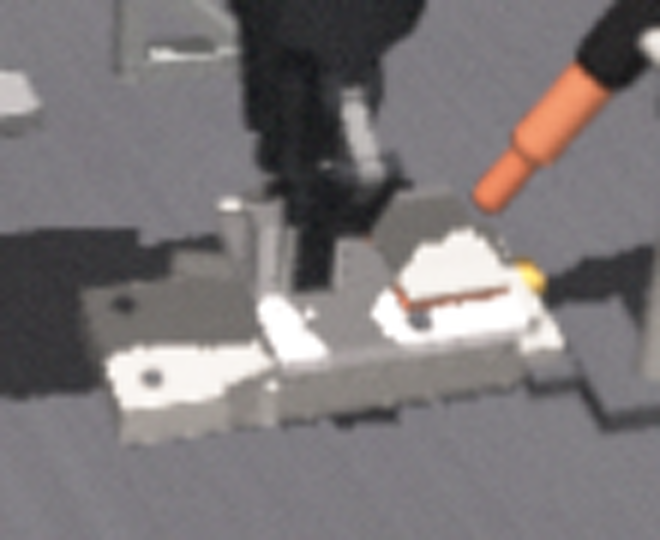

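```bash
python3 - <<'E'
from h import *
d=pickle.load(open('side.pkl','rb'))
L=[[-49,-44,40],[-47,-44,40],[-61,-44,40],[51,-44,40],[-49,-10,75],[-13,-10,75],[-105,-36,20],[75,-36,20]]
p=proj(d,world([.6265,-.1972,-.1688],L));print(((p-[290,220]+.5)*6-.5).round(0))
E
```

```text
[[277. 361.]
 [282. 360.]
 [246. 366.]
 [522. 323.]
 [255. 235.]
 [345. 222.]
 [128. 408.]
 [565. 339.]]
```

The slab corner at about (280,364) matches the projected seated position (277,361). I'll ease off and pull gently to test the latch.

```bash
python3 -m jog '[{"travel":[0.005,0,0],"turn":[0,0,0],"fingers":0},{"travel":[0.01,0,0],"turn":[0,0,0],"fingers":0},{"travel":[0.012,0,0],"turn":[0,0,0],"fingers":0},{"travel":[0.012,0,0],"turn":[0,0,0],"fingers":0}]' 90;  python3 go.py 0.595 -0.1918 0.07 -0.1688; python3 -m jog '[{"travel":[0.004,0,0],"turn":[0,0,0],"fingers":0},{"travel":[0.006,0,0],"turn":[0,0,0],"fingers":0},{"travel":[0.006,0,0],"turn":[0,0,0],"fingers":0}]';  python3 go.py 0.595 -0.1918 0.07 -0.1688
```

```text
time: 11.28
tool_pos: [0.5967, -0.1925, 0.0704]
ee_rot: [-0.0, 0.085, 0.996, -0.0]
contact_force: [-3.1, -0.3, 4.2]
opening: 0.0188
gripper_force: 90.9
t 11.28 pos [ 0.5967 -0.1925  0.0704] travel [0.0018 0.0004 0.0004] turn [-0.0003 -0.0002 -0.0013] F [-3.1 -0.3  4.2] op 0.0188
time: 11.53
tool_pos: [0.5952, -0.192, 0.0705]
ee_rot: [0.005, 0.086, 0.996, 0.0]
contact_force: [6.8, -1.9, -5.8]
opening: 0.019
gripper_force: 89.6
t 11.53 pos [ 0.5952 -0.192   0.0705] travel [0.0002 0.0001 0.0004] turn [ 0.0014  0.0094 -0.0027] F [ 6.8 -1.9 -5.8] op 0.019
```

It holds against the pull, so the latch has caught. I'll relax, open and retreat.

```bash
python3 -m jog '[{"travel":[-0.003,0,0],"turn":[0,0,0],"fingers":0},{"travel":[-0.003,0,0],"turn":[0,0,0],"fingers":0.5},{"travel":[-0.003,0,0],"turn":[0,0,0],"fingers":0.5},{"travel":[-0.003,0,0],"turn":[0,0,0],"fingers":0.5},{"travel":[-0.003,0,-0.02],"turn":[0,0,0],"fingers":0.5},{"travel":[0,0,-0.06],"turn":[0,0,0],"fingers":0.5},{"travel":[0,0,-0.1],"turn":[0,0,0],"fingers":0.5},{"travel":[0.02,0,-0.12],"turn":[0,0,0],"fingers":0.5}]' 40
python3 -m jog '[{"travel":[0.04,0.01,0],"turn":[0,0,0],"fingers":0.5},{"travel":[0.08,0.04,0],"turn":[0,0,0],"fingers":0.5},{"travel":[0.12,0.07,0],"turn":[0,0,0],"fingers":0.5},{"travel":[0.12,0.1,0],"turn":[0,0,0],"fingers":0.5},{"travel":[0.12,0.14,0],"turn":[0,0,0],"fingers":0.5},{"travel":[0.12,0.18,0],"turn":[0,0,0],"fingers":0.5},{"travel":[0.12,0.2,0],"turn":[0,0,0],"fingers":0.5},{"travel":[0.12,0.2,0],"turn":[0,0,0],"fingers":0.5}]'
python3 - <<'E'
from workcell import get_image
import cv2,numpy as np
from h import *
d=get_image('side');a=get_image('top')['frame'][150:230,302:362,::-1];b=d['frame'][220:310,290:400,::-1]
a=cv2.resize(a,None,fx=6,fy=6,interpolation=2);b=cv2.resize(b,None,fx=4,fy=4,interpolation=2)
c=np.zeros((480,800,3),np.uint8);c[:,:360]=a;c[:360,360:800]=b;cv2.imwrite('pics/p6.png',c)
p=proj(d,world([.6265,-.1972,-.1688],[[-49,-44,40],[-61,-44,40],[4,67,52],[4,67,44]]));print(((p-[290,220]+.5)*4-.5+[360,0]).round(0))
E
```

```text
time: 12.2
tool_pos: [0.5766, -0.1879, 0.1949]
ee_rot: [0.006, 0.085, 0.996, 0.0]
contact_force: [0.8, -0.2, 0.4]
opening: 0.0428
gripper_force: 0.0
time: 12.87
tool_pos: [0.488, 0.0367, 0.191]
ee_rot: [0.002, 0.08, 0.997, 0.003]
contact_force: [0.5, 0.7, 0.5]
opening: 0.0427
gripper_force: 0.0
[[544. 241.]
 [524. 244.]
 [573.  96.]
 [572. 107.]]
```

View pics/p6.png

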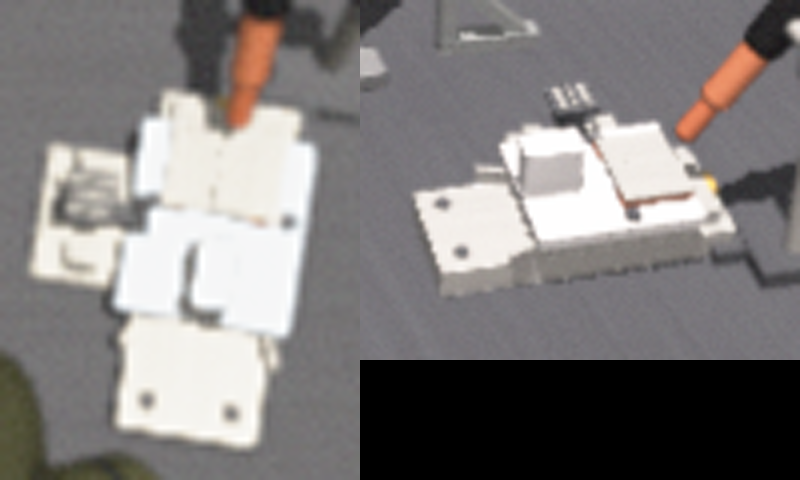

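The picture shows the plate home: its corner is at (541,245) against a predicted (544,241). The pad is up at (572,97), where (573,96) was predicted, and the ejector is compressed.

```bash
python3 -m jog '[{"travel":[0,0,0],"turn":[0,0,0],"fingers":0.5},{"travel":[0,0,0],"turn":[0,0,0],"fingers":0.5},{"travel":[0,0,0],"turn":[0,0,0],"fingers":0.5}]'; python3 -c "from workcell import arm;print(arm.hand_in())"
```

```text
time: 13.22
tool_pos: [0.4864, 0.0279, 0.1902]
ee_rot: [-0.0, 0.086, 0.996, -0.0]
contact_force: [0.1, -0.4, -0.4]
opening: 0.0427
gripper_force: 0.0
the job is handed in; nothing more can be done
None
```

The plate is fully home in the welding dock with that dock's catch up (it held when I pulled back on it), and the job was handed in at about 13 s with the arm clear.

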